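Clear the rubber offcuts off the cobbler's cutting plate

TASK

Pick up the wooden scraper block and use it to push all four rubber offcuts off the white cutting plate into the low empty tray beside it, never touching the offcuts with the gripper. Then put the scraper back in the middle of the dark rubber mat, standing on its foot midway between the glue tin and the brush jar, with its length square across the line from one to the other. Do not shift the tin, the jar, the tape reel or the spool.

Things in the scene. Friction and masses are not known exactly. Their poses are not given: they have to be found in the camera images.
- plate: (All sizes in mm.) White plastic cutting plate fixed on the bench, 270 (x) x 340 (y) x 50 high, origin at the centre of its underside, so its top is 50 above the bench. Its x axis points away from the robot (yaw up to 0.17 rad); the tray and the tool caddy lie along its two y ends.
- anvil: Small steel bench anvil fixed on the plate's farther half, 50 (along plate x) x 40 (along plate y) x 60 high, same yaw as the plate, origin at the centre of its underside. An offcut beside it, on the side away from the tray, cannot be pushed straight to the tray.
- tray: Low empty black open tray fixed on the bench, touching (2 gap) one y end of the plate, either the +y or the -y end: 310 (x) x 100 (y) x 30 high, walls and floor 4, origin at the centre of its underside, axes as the plate's. Its rim is 20 below the plate's top.
- caddy: Black tool caddy, full of screwdrivers and brass pots, fixed at the other y end of the plate (2 gap): 270 x 100, walls 50 high, contents up to 52 high; origin at the centre of its underside, axes as the plate's.
- scraper: Loose wooden scraper block, symmetric front to back and end to end, 160 g: a foot 26 (x) x 90 (y) x 18 high, with a grip rib 22 (x) x 70 (y) on it up to 78 above the underside. Origin at the centre of its underside, z up; y is its length. It starts standing on the paper sheet between the tape reel and the spool, underside 3 above the bench.
- strip: Loose black rubber offcut: a straight strip, 72 x 24, 14 thick, 35 g, lying flat on the plate (any yaw). Origin at the centre of the underside of that bounding rectangle; x is the first dimension.
- angle: Loose black rubber offcut: an L-shaped piece, bounding 60 x 40 (a 60 x 18 bar with a 20 x 22 leg), 14 thick, 35 g, lying flat on the plate (any yaw). Origin at the centre of the underside of that bounding rectangle; x is the first dimension.
- heel: Loose black rubber offcut: a D-shaped heel piece, 51 x 46, 14 thick, 35 g, lying flat on the plate (any yaw). Origin at the centre of the underside of that bounding rectangle; x is the first dimension.
- taper: Loose black rubber offcut: a piece with a wide and a narrow end, 64 x 34, 14 thick, 35 g, lying flat on the plate (any yaw). Origin at the centre of the underside of that bounding rectangle; x is the first dimension.
- mat: Dark rubber mat fixed on the bench on one side of the plate group (left or right), 340 (x) x 120 (y) x 3 high; origin at the centre of its underside. Its x axis runs from the nearer to the farther of the tin and jar; its centre is midway between them.
- tin: Closed glue tin standing on the mat, 80 diameter, 90 high, 115 from the mat's centre along its x axis (nearer or farther end), loose. Origin at the centre of its underside.
- jar: Amber jar of brushes standing on the mat's other end, 68 diameter, 85 high with brush handles up to 160, 115 from the mat's centre, loose. Origin at the centre of its underside.
- reel: Black tape reel lying flat, 90 diameter, 25 high, loose, on the paper sheet 115 from the sheet's centre. Origin at the centre of its underside. Bystander.
- spool: Yellow thread spool standing on the paper sheet's other end, 64 diameter, 84 high, loose. Origin at the centre of its underside. Bystander.
Not all that is in view belongs to the job. What is shaped like the taper but red is not meant. Several things look just like the scraper: the one meant starts farthest from the robot's base.

How it is judged:
By the outcome, as a careful person would: the job done as asked, in the order asked, and still so for the second after the job is handed in, with the robot touching nothing.
It also fails if it takes over 72 s, if anything falls off the work surface, if the arm or the gripper's body presses on something with over 40 N, if the wrist force passes 120 N, or if a joint passes its speed limit or range.

ROBOT

A 6-joint arm with a two-finger parallel gripper is mounted at the origin on the work surface. World frame = base frame: x ahead of the robot, y to its left, z up, the work surface at z = 0. Lengths are in m, angles in degrees, forces in N, time in s.
With the tool pointing down it reaches from about 0.375 to 0.9 m from the base axis. Payload 3.1 kg.
Tool frame: the origin (TCP) lies at the very end of the fingers, on their centre line; the grasp point (between the pads) lies 19 mm behind it (bot.tcp_to_grasp is the distance from the TCP to the grasp point, in m); z points along the fingers, y is the line along which they close (so a half turn about z gives the same grasp; the last joint's range is limited). The gripper opens to 87 mm and grips with 3 to 60 N. Pads are 19 mm wide; open, the fingers measure 117 mm over their backs; the gripper's body (75 mm by 190 mm) begins 51 mm behind the grasp point.
Start: joints at [54.861, 30.224, 82.088, -0, 67.689, -10.227], TCP at [0.263, 0.567, 0.223] pointing down, gripper open.
Joint ranges: [-176.69, 176.69], [-43.24, 126.21], [12.49, 139.97], [-82, 262], [0, 151.66], [-163.58, 163.58]. Speed limits (degrees/s): [159.86, 159.86, 180, 180, 180, 180].

INTERFACE

Orientations are given as a 3x3 rotation matrix whose columns are the frame's x, y, z axes.
In Python, from rig import telemetry, capture, camera_info, job, bot gives the robot as it stands. The module is installed in compiled form; this text tells all that it offers.
- The arm moves only by the tool carry_out, never from a script. Its argument "deltas" is a list that holds one entry, the list of rows, each a list of 7 numbers: the shift along the tool's x, y, z scaled (see below), then the turn, a rotation vector about the tool's x, y, z scaled (see below), then the closure, from -1 (fully open) to 1 (shut). In form: [[[dx, dy, dz, ax, ay, az, claw], ...]]. A call has exactly 10 rows; each row is the pose to reach, as a shift and turn from the pose commanded when the call began, along the tool's axes at that moment, turning the shorter way round; what a row does not reach only later rows make up. The controller multiplies each number of a shift by 15 cm and each number of a turn by 360 degrees. A row lasts 1/12 s, in which the tool goes at most 41.7 mm and 7.16 degrees, less where a joint would pass 70% of its speed; a pose out of reach is approached as far as the arm can. A call with a number of a shift or a turn outside -1 to 1 is refused whole. A call with a gripper value outside its range is refused whole. The fingers move at their own pace and stop on an object; the grip force is fixed at half the most. Time passes only in rows, so rows that repeat a pose let the fingers close, or fill a call up. It gives the time, the measured TCP pose, the force, the opening and the grip force at its end, in the units of the state.
- telemetry.read_state(): the state, without advancing time (a new reading comes with each control period).
- capture(name): name is "scene" or "top"; returns the picture (400x640x3 uint8, red, green, blue); there is no depth.
- camera_info(name): a dict with "mtx" (3x3 intrinsics, pixels), "k1" (the pictures are not rectified: a ray, as slopes to the right and down, at radius r is drawn at 1 + k1 r^2 times it, then the intrinsics apply), "cam_to_world" (4x4, takes a point from camera to world coordinates). Camera axes: x right, y down, z forward; pixel columns grow to the right and rows downward; lengths in m; the calibration is good to about 2 mm. A picture is of the moment at which its call begins. camera_info takes no time and is no camera call.
- job.hand_in(): hands the job in; it is judged then, once.
The state is a dict: "time_s": time; "joint_positions": joint angles; "qvel": joint speeds; "tau": joint torques, N m; "position": TCP position; "tcp_rot": TCP orientation; "force": force on the tool from outside, world axes, zero at the start; "moment": the same for the moment, N m; "opening": opening from 0.0 (shut) to 1.0 (fully open); "grasp_force": force on a finger pad.
Only numpy, scipy, OpenCV 4.12 (cv2) and the standard library are available. Lean on these libraries where they do the work, as an engineer would, in place of code of your own. Each camera call takes 0.05 s, during which the arm holds its last target. There are 200 camera calls.

## Working session

There is one attempt and no reset: what is moved stays moved. The work goes in short steps, Python scripts to look and compute and a tool call to move; the robot and the scene stay as the last step left them, time stands still between calls to the robot, and variables do not carry over. Pictures are saved under pics/ and viewed, at most 10 in all, crops included, and the job is handed in when it is done.

Besides the shell and the picture viewer there is one more tool, called after "Request:" in YAML: its name, and indented under it one key for each argument. carry_out: Moves the arm, as the interface text tells. Its arguments: {"type":"object","properties":{"deltas":{"type":"array","items":{"type":"array","items":{"type":"array","items":{"type":"number"}}}}},"required":["deltas"]}

```bash
mkdir -p pics
python3 - <<'E'
from rig import *
import cv2
for n in("top","scene"):
    im=capture(n); cv2.imwrite(f"pics/{n}0.png",im[:,:,::-1]); c=camera_info(n); print(n,c["mtx"],c["k1"],c["cam_to_world"])
s=telemetry.read_state(); print(s); print(bot.tcp_to_grasp)
E
```

```text
top [[433.9022257    0.         319.4162134 ]
 [  0.         433.9022257  196.36014772]
 [  0.           0.           1.        ]] 0.011291078558077448 [[ 0.01698991 -0.9903638   0.13744413  0.29592356]
 [-0.99975061 -0.01881951 -0.01202299 -0.00219679]
 [ 0.01449377 -0.13720559 -0.99043655  1.24108985]
 [ 0.          0.          0.          1.        ]]
scene [[412.32997915   0.         305.66480344]
 [  0.         412.32997915 206.42477516]
 [  0.           0.           1.        ]] 0.03123676720955383 [[ 0.30030376  0.65277307 -0.69548902  1.20024264]
 [ 0.95373493 -0.19448554  0.22927071 -0.23642293]
 [ 0.01439918 -0.73216302 -0.68097722  0.76375225]
 [ 0.          0.          0.          1.        ]]
{'time_s': 0.1, 'joint_positions': array([ 5.48597304e+01,  3.02725362e+01,  8.21497875e+01,  2.45611985e-04,
        6.76869527e+01, -1.02272841e+01]), 'qvel': array([ 0.03167036, -0.12378788, -0.18954454, -0.06001322,  0.0976711 ,
       -0.05746211]), 'tau': array([ 2.65312201e-04, -4.40985811e+01, -1.77150321e+01,  6.34965277e-02,
        5.34286292e-02, -5.58711690e-05]), 'position': array([0.2628666 , 0.56631412, 0.22167717]), 'tcp_rot': array([[-9.06947692e-01,  4.21241820e-01, -1.10100780e-03],
       [ 4.21243120e-01,  9.06946420e-01, -1.55734750e-03],
       [ 3.42535190e-04, -1.87622468e-03, -9.99998181e-01]]), 'force': array([0.40744788, 0.23083095, 0.59066848]), 'moment': array([-0.00060699, -0.01961071,  0.00364714]), 'grasp_force': 0.0, 'opening': 1.001659251557347}
0.0187
```

View pics/top0.png

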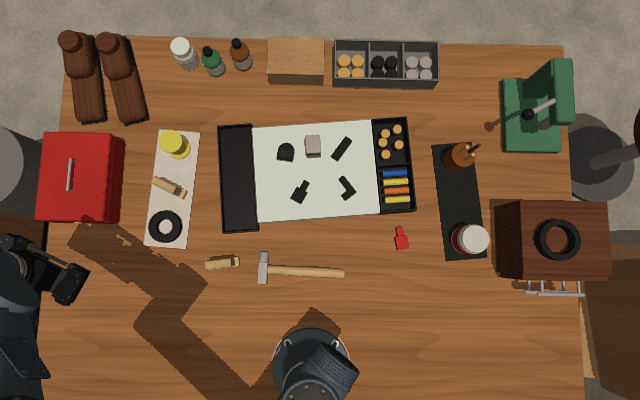

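View pics/scene0.png

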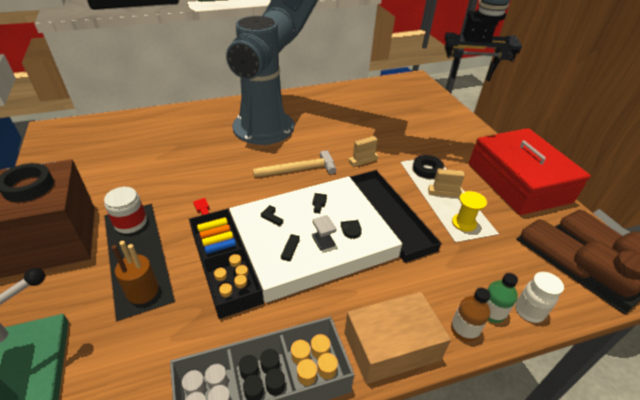

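Top view: the tray is at (238,178), plate at (315,170), anvil at (312,146) and caddy at (395,165). The offcuts are heel (285,152), strip (342,148), angle (301,190 or 348,187) and taper (the other of those two). The mat is at (460,200), with the tin at (472,238) and the jar at (460,157).
Scraper candidates: a block at (170,187) on the paper between spool (172,145) and reel (165,226), and a look-alike at (222,262) nearer the base. I choose (170,187), the farthest from the base, and will check it in a crop.

```bash
cat > h.py <<'E'
import numpy as np, cv2
from rig import camera_info
def ray(cam,uv,z):
    "pixels (N,2) -> world points on plane height z"
    c=camera_info(cam);K=c["mtx"];T=c["cam_to_world"]
    d=(np.atleast_2d(uv).astype(float)-K[:2,2])/[K[0,0],K[1,1]]
    u=d.copy()
    for _ in range(5): u=d/(1+c["k1"]*(u**2).sum(1,keepdims=True))
    w=np.c_[u,np.ones(len(u))]@T[:3,:3].T; o=T[:3,3]
    return o+w*((z-o[2])/w[:,2:])
def proj(cam,P):
    c=camera_info(cam);K=c["mtx"];T=c["cam_to_world"]
    q=(np.atleast_2d(P)-T[:3,3])@T[:3,:3]; u=q[:,:2]/q[:,2:]
    u=u*(1+c["k1"]*(u**2).sum(1,keepdims=True)); return u*[K[0,0],K[1,1]]+K[:2,2]
def rect(cam,mask,z):
    "min-area rectangles of blobs of mask, on plane z (mm)"
    out=[]
    for c in cv2.findContours(mask,cv2.RETR_EXTERNAL,cv2.CHAIN_APPROX_NONE)[0]:
        if cv2.contourArea(c)<40: continue
        p=ray(cam,c[:,0],z)[:,:2]*1000
        out.append((c[:,0].mean(0).round(),cv2.minAreaRect(p.astype(np.float32)),p))
    return out
E
python3 - <<'E'
from h import *
im=cv2.imread("pics/top0.png"); hsv=cv2.cvtColor(im,cv2.COLOR_BGR2HSV)
def show(n,m,z,roi):
    M=np.zeros(m.shape,np.uint8); x0,y0,x1,y1=roi; M[y0:y1,x0:x1]=m[y0:y1,x0:x1]*255
    for c,r,p in rect("top",M,z): print(n,c,np.round(r[0],1),np.round(r[1],1),round(r[2],1))
H,S,V=[hsv[:,:,i] for i in range(3)]
show("plate",(S<50)&(V>150),.05,(240,110,385,230))
show("off",(V<70),.064,(258,127,372,212))
show("anvil",(V>=90)&(V<190)&(S<60),.11,(300,130,325,160))
show("sheet",(S<45)&(V>120),.003,(140,120,205,255))
show("reel",(V<70),.0155,(140,200,190,250))
show("spool",(S>150)&(V>120)&(H>22)&(H<35),.084,(150,125,195,165))
show("mat",(V<75),.003,(425,135,490,265))
show("tray",(V<70),.03,(210,110,262,240))
show("caddy",(V<70),.05,(365,110,420,220))
a=cv2.resize(im[120:260,135:275],(560,560),interpolation=cv2.INTER_CUBIC)
b=cv2.resize(im[130:215,255:315],(240,340),interpolation=cv2.INTER_CUBIC)
out=np.zeros((560,800,3),np.uint8); out[:,:560]=a; out[:340,560:]=b
cv2.imwrite("pics/crop1.png",out)
for u in((170,187),(222,262)): print(ray("top",u,.08))
E
```

```text
plate [315. 171.] [536.1  -3. ] [268.2 337.9] 5.5
off [300. 192.] [474.5  35.5] [33.2 60.6] 64.4
off [346. 188.] [484.9 -83.2] [58.6 38.2] 37.2
off [285. 153.] [583.3  80.3] [45.1 49. ] 82.9
off [341. 148.] [595.7 -74.3] [22.7 71. ] 55.3
anvil [313. 146.] [588.3   5. ] [63.8 44.5] 6.6
sheet [174. 187.] [485.2 406.9] [119.9 338. ] 86.3
reel [165. 226.] [374.  414.8] [89.1 88.8] 47.4
spool [175. 144.] [591.6 381.8] [89.2 59. ] 46.6
mat [458. 209.] [ 465.1 -418. ] [339.6 120.4] 6.1
tray [237. 178.] [514.1 216.4] [310.3 101.2] 5.6
caddy [393. 165.] [ 555.8 -221.3] [273.1 104.2] 5.3
[[0.47484529 0.38643425 0.08      ]]
[[0.2775374 0.2374811 0.08     ]]
```

View pics/crop1.png

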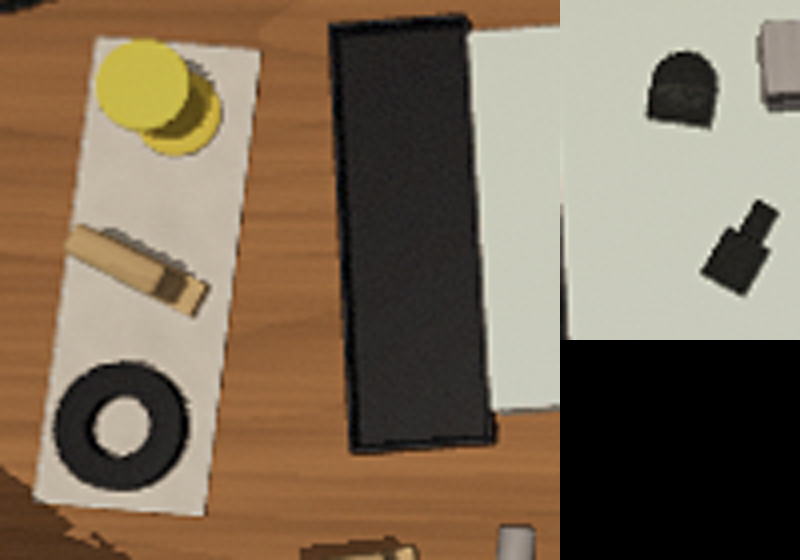

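The crop confirms the choice: the block at crop (130,265), about pixel (167,186), stands on the paper between the yellow spool and the reel. The taper is the stepped piece at (300,192), so the L-shaped angle is at (346,188). Next I measure the scraper, tin, jar and anvil finely.

Run:
```python
from h import *
im=cv2.imread("pics/top0.png"); hsv=cv2.cvtColor(im,cv2.COLOR_BGR2HSV)
H,S,V=[hsv[:,:,i].astype(int) for i in range(3)]
print(S[180:202:2,148:192:3]);print(V[180:202:2,148:192:3])
def show(n,m,z,roi,cam="top"):
    M=np.zeros(m.shape,np.uint8); x0,y0,x1,y1=roi; M[y0:y1,x0:x1]=m[y0:y1,x0:x1]*255
    for c,r,p in rect(cam,M,z): print(n,c,np.round(r[0],1),np.round(r[1],1),round(r[2],1))
for t in(140,160): show(f"rib{t}",(S>70)&(V>t)&(H<30),.081,(148,172,192,202))
show("block",(S>60),.003,(148,172,192,202))
show("tinlid",(S<60)&(V>110),.093,(450,215,492,260))
show("tinall",(V>90),.003,(445,215,492,260))
show("anvTop",(V>140)&(V<190)&(S<60),.11,(300,130,325,160))
print(V[134:160:2,303:323:2])
# scene view of the rib
s=cv2.imread("pics/scene0.png")
out=np.zeros((440,800,3),np.uint8)
out[:,:400]=cv2.resize(s[160:204,425:465],(400,440),interpolation=cv2.INTER_CUBIC)
out[:,400:]=cv2.resize(im[215:259,450:490],(400,440),interpolation=cv2.INTER_CUBIC)
cv2.imwrite("pics/crop2.png",out)
```

```text
[[152 127 110 111 114 128  58  48  39  39  40  38  39  38  38]
 [150 127 113 113 111 113 117  93  46  40  40  39  41  38  40]
 [153  84  88 114 111 111 115 115 126  51  39  39  38  38  40]
 [160  62  38  65 117 115 112 114 111 126  57  42  38  38  37]
 [157  65  38  38  39 112 113 112 109 123 124  99  36  39  38]
 [155  46  39  38  39  36 100 117 115 124 129 126 111  39  39]
 [154  27  38  38  39  38  36  77 121 128 119 117 109  63  38]
 [154  36  38  37  37  38  38  39  50 126 128 112 118  35  37]
 [163  35  36  38  39  39  39  38  37  37 105 112 108  36  38]
 [161  37  38  38  40  38  37  41  40  38  35  87  54  38  36]
 [161  39  38  38  37  38  38  39  40  39  38  36  38  38  36]]
[[154 163 183 183 177 136 102 111 197 191 190 193 192 197 196]
 [156 157 183 183 184 179 155 102 110 190 192 195 193 194 198]
 [143 164 148 176 181 184 180 171 109 115 196 196 194 195 197]
 [140 161 196 149 168 173 182 179 177 127 103 145 193 193 194]
 [143 176 193 195 185 164 172 180 180 139  72  93 196 192 194]
 [140 190 196 196 197 192 155 174 168  74  85 109 179 192 197]
 [137 200 195 195 197 196 19
[... 452 characters left out ...]
38.] [ 349.4 -427. ] [74.3 74.7] 88.4
tinall [479. 241.] [ 360.3 -463.3] [ 91.4 128.7] 87.8
anvTop [313. 144.] [595.4   3.5] [50.2 39.8] 6.3
[[202 202 199 201 201 200 199 160 200 202]
 [202 147 161 162 159 157 161 159 151 203]
 [204 119 157 159 160 157 161 160 157 204]
 [203 116 158 158 161 157 162 164 156 205]
 [204  97 161 159 161 160 163 165 161 205]
 [204 112 159 159 163 158 164 165 161 207]
 [204 102 161 160 165 161 165 167 165 207]
 [204 125 164 161 165 163 165 167 164 207]
 [204 124 166 161 166 164 168 167 166 174]
 [204 126 164 158 156 156 150 145 127 183]
 [203 126  44  42  51  42  47  48  46 211]
 [203 207  77  81  78  76  79  75  77 209]
 [202 204 177 180 212 211 210 209 207 204]]
```

View pics/crop2.png

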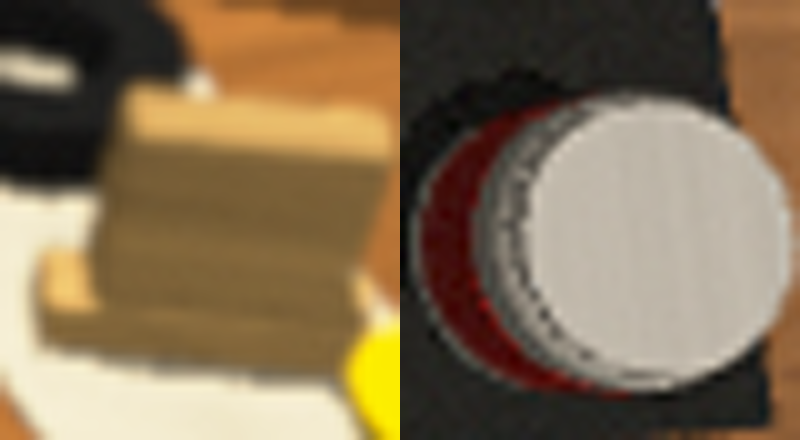

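Request:
carry_out:
  deltas:
    - [[-0.1,-0.02,0,0,0,0.0195,-1],[-0.2,-0.04,0,0,0,0.039,-1],[-0.3,-0.06,0,0,0,0.0585,-1],[-0.4,-0.08,0,0,0,0.078,-1],[-0.5,-0.1,0,0,0,0.0975,-1],[-0.6,-0.12,0,0,0,0.117,-1],[-0.7,-0.14,0,0,0,0.1365,-1],[-0.8,-0.16,0,0,0,0.156,-1],[-0.9,-0.18,0,0,0,0.1755,-1],[-1,-0.2,0,0,0,0.195,-1]]

```text
time_s: 0.93
position: [0.3869, 0.4757, 0.222]
tcp_rot: [[0.095, 0.995, -0.001], [0.995, -0.095, -0.001], [-0.001, -0.001, -1.0]]
force: [0.8, -0.2, -0.1]
opening: 0.996
grasp_force: 0.0
```

```bash
cat > st.py <<'E'
import sys,numpy as np
from rig import telemetry
s=telemetry.read_state();R=np.array(s["tcp_rot"]);p=np.array(s["position"])*1000
psi=np.degrees(np.arctan2(R[1,1],R[0,1]))
print("t",s["time_s"],"p",p.round(1),"psi",round(psi,2),"tilt",R[2,:2].round(4),"F",np.round(s["force"],1),"open",round(s["opening"],3),"gf",round(s["grasp_force"],1),"j",np.round(s["joint_positions"],0))
a=np.radians(5.5);ex=np.array([np.cos(a),np.sin(a)]);ey=np.array([-ex[1],ex[0]])
d=p[:2]-[536,-3]; print("plate",(d@ex).round(1),(d@ey).round(1))
if len(sys.argv)>1:  # target x y z(mm) psi -> delta numbers
    x,y,z,t=map(float,sys.argv[1:5]); D=R.T@(np.array([x,y,z])-p)
    print("shift",(D/150).round(3),"az",round(-((t-psi+180)%360-180)/360,4))
E
python3 st.py 483 406.5 150 -25.4
```

```text
t 0.9333 p [386.9 475.7 222. ] psi -5.46 tilt [-0.0009 -0.0009] F [ 0.8 -0.2 -0.1] open 0.996 gf 0.0 j [40. 29. 84.  0. 67. 46.]
plate -102.6 490.8
shift [-0.398  0.682  0.48 ] az 0.0554
```

Request:
carry_out:
  deltas:
    - [[-0.06,0.1,0.05,0,0,0.01,-1],[-0.13,0.22,0.12,0,0,0.02,-1],[-0.2,0.34,0.2,0,0,0.03,-1],[-0.27,0.46,0.28,0,0,0.04,-1],[-0.34,0.58,0.36,0,0,0.05,-1],[-0.4,0.68,0.44,0,0,0.056,-1],[-0.4,0.68,0.52,0,0,0.056,-1],[-0.4,0.68,0.6,0,0,0.056,-1],[-0.4,0.68,0.66,0,0,0.056,-1],[-0.4,0.68,0.7,0,0,0.056,-1]]

```text
time_s: 1.77
position: [0.4811, 0.4077, 0.1159]
tcp_rot: [[0.426, 0.905, -0.003], [0.905, -0.426, -0.001], [-0.002, -0.002, -1.0]]
force: [0.4, -0.0, 0.1]
opening: 0.999
grasp_force: 0.0
```

```bash
python3 st.py 483 406.5 34 -25.4
python3 - <<'E'
from rig import capture; import cv2,numpy as np
o=np.zeros((600,800,3),np.uint8)
t=capture("top")[110:260,130:230,::-1];s=capture("scene")[100:250,400:500,::-1]
o[:,:400]=cv2.resize(t,(400,600),interpolation=2);o[:,400:]=cv2.resize(s,(400,600),interpolation=2)
cv2.imwrite("pics/pre.png",o)
E
```

```text
t 1.7667 p [481.1 407.7 115.9] psi -25.19 tilt [-0.0023 -0.0019] F [ 0.4 -0.   0.1] open 0.999 gf 0.0 j [30. 38. 86.  0. 56. 55.]
plate -15.3 414.1
shift [-0.001  0.016  0.546] az 0.0006
```

View pics/pre.png

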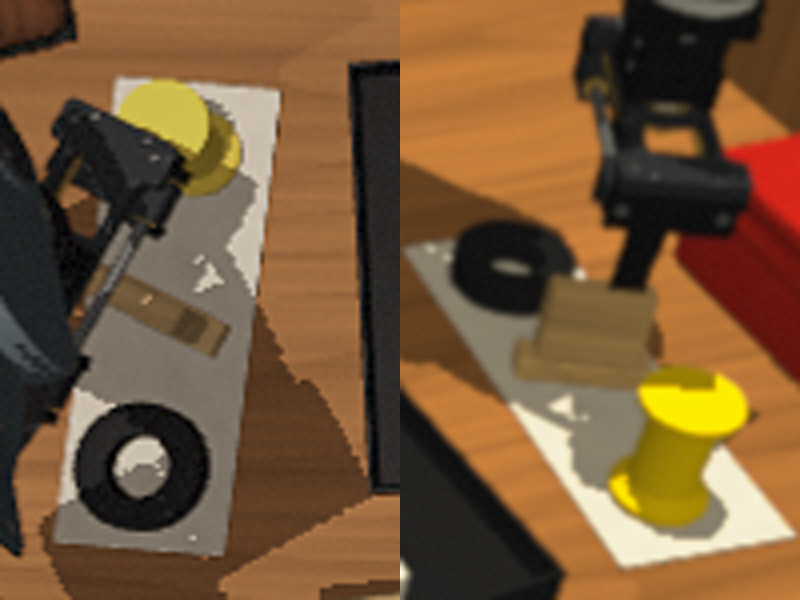

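The view shows the fingers straddling the rib: the scraper is at crop (165,315) left and (585,325) right, with the spool and reel clear.

Request:
carry_out:
  deltas:
    - [[0,0.016,0.08,0,0,0,-1],[0,0.016,0.16,0,0,0,-1],[0,0.016,0.24,0,0,0,-1],[0,0.016,0.32,0,0,0,-1],[0,0.016,0.4,0,0,0,-1],[0,0.016,0.48,0,0,0,-1],[0,0.016,0.54,0,0,0,-1],[0,0.016,0.54,0,0,0,-1],[0,0.016,0.54,0,0,0,1],[0,0.016,0.54,0,0,0,1]]

```text
time_s: 2.7
position: [0.4855, 0.4068, 0.0368]
tcp_rot: [[0.427, 0.904, 0.001], [0.904, -0.427, 0.0], [0.001, 0.0, -1.0]]
force: [-0.3, 0.2, -0.1]
opening: 0.917
grasp_force: 0.0
```

Request:
carry_out:
  deltas:
    - [[0,0,0,0,0,0,1],[0,0,0,0,0,0,1],[0,0,0,0,0,0,1],[0,0,0,0,0,0,1],[0,0,0,0,0,0,1],[0,0,0,0,0,0,1],[0,0,0,0,0,0,1],[0,0,0,0,0,0,1],[0,0,0,0,0,0,1],[0,0,0,0,0,0,1]]

```text
time_s: 3.53
position: [0.4849, 0.4066, 0.0365]
tcp_rot: [[0.427, 0.904, -0.0], [0.904, -0.427, -0.0], [-0.0, -0.0, -1.0]]
force: [-1.3, 0.2, 0.7]
opening: 0.249
grasp_force: 30.0
```

```bash
python3 st.py 640 92 140 5.5
```

```text
t 3.5333 p [484.9 406.6  36.5] psi -25.27 tilt [-0.0001 -0.0002] F [-1.3  0.2  0.7] open 0.249 gf 30.0 j [30. 45. 88.  0. 47. 55.]
plate -11.6 412.6
shift [-1.455  1.83  -0.69 ] az -0.0855
```

Request:
carry_out:
  deltas:
    - [[0,0,-0.15,0,0,0,1],[0,0,-0.33,0,0,0,1],[0,0,-0.5,0,0,0,1],[-0.05,0.07,-0.66,0,0,0,1],[-0.15,0.2,-0.76,0,0,-0.014,1],[-0.27,0.35,-0.76,0,0,-0.028,1],[-0.4,0.52,-0.76,0,0,-0.042,1],[-0.53,0.69,-0.76,0,0,-0.056,1],[-0.64,0.83,-0.76,0,0,-0.07,1],[-0.72,0.92,-0.76,0,0,-0.085,1]]

```text
time_s: 4.37
position: [0.5648, 0.2473, 0.1502]
tcp_rot: [[-0.096, 0.995, 0.0], [0.995, 0.096, -0.001], [-0.001, -0.0, -1.0]]
force: [0.3, -0.1, -2.4]
opening: 0.251
grasp_force: 30.0
```

```bash
python3 st.py 640 92 140 5.5
```

```text
t 4.3667 p [564.8 247.3 150.2] psi 5.49 tilt [-0.001 -0.   ] F [ 0.3 -0.1 -2.4] open 0.251 gf 30.0 j [13. 35. 87. -0. 58.  8.]
plate 52.7 246.4
shift [-1.079  0.4    0.069] az -0.0
```

Request:
carry_out:
  deltas:
    - [[-0.1,0.05,0,0,0,0,1],[-0.22,0.11,0,0,0,0,1],[-0.35,0.17,0,0,0,0,1],[-0.48,0.23,0,0,0,0,1],[-0.61,0.29,0,0,0,0,1],[-0.74,0.342,0,0,0,0,1],[-0.86,0.342,0,0,0,0,1],[-0.96,0.342,0.05,0,0,0,1],[-1,0.342,0.13,0,0,0,1],[-1,0.342,0.2,0,0,0,1]]

```text
time_s: 5.2
position: [0.6281, 0.104, 0.119]
tcp_rot: [[-0.091, 0.996, -0.002], [0.996, 0.091, -0.0], [0.0, -0.002, -1.0]]
force: [-0.6, 0.9, -1.8]
opening: 0.25
grasp_force: 30.0
```

```bash
python3 st.py 632 94 86 5.5
```

```text
t 5.2 p [628.1 104.  119. ] psi 5.21 tilt [ 0.     -0.0015] F [-0.6  0.9 -1.8] open 0.25 gf 30.0 j [-1. 38. 85. -0. 57. -6.]
plate 101.9 97.7
shift [-0.069  0.02   0.22 ] az -0.0008
```

Request:
carry_out:
  deltas:
    - [[-0.03,0.015,0.08,0,0,0,1],[-0.07,0.015,0.16,0,0,0,1],[-0.07,0.015,0.22,0,0,0,1],[-0.07,0.015,0.22,0,0,0,1],[-0.07,-0.05,0.22,0,0,0,1],[-0.07,-0.11,0.22,0,0,0,1],[-0.07,-0.17,0.22,0,0,0,1],[-0.07,-0.23,0.22,0,0,0,1],[-0.07,-0.29,0.22,0,0,0,1],[-0.07,-0.35,0.22,0,0,0,1]]

```text
time_s: 6.03
position: [0.5766, 0.0901, 0.0879]
tcp_rot: [[-0.093, 0.996, 0.001], [0.996, 0.093, 0.0], [-0.0, 0.001, -1.0]]
force: [0.0, -0.6, -1.8]
opening: 0.25
grasp_force: 30.0
```

```bash
python3 st.py 632 94 86 5.5
python3 - <<'E'
from rig import capture; import cv2
for n in("top","scene"): cv2.imwrite(f"pics/p1{n}.png",capture(n)[:,:,::-1])
import numpy as np
t=cv2.imread("pics/p1top.png")[90:240,210:420];s=cv2.imread("pics/p1scene.png")[150:320,190:440]
cv2.imwrite("pics/p1.png",np.hstack([cv2.resize(t,(400,300)),cv2.resize(s,(400,300))]))
E
```

```text
t 6.0333 p [576.6  90.1  87.9] psi 5.34 tilt [-0.      0.0005] F [ 0.  -0.6 -1.8] open 0.25 gf 30.0 j [-2. 38. 95.  0. 48. -7.]
plate 49.3 88.8
shift [-0.009  0.37   0.013] az -0.0005
```

View pics/p1.png

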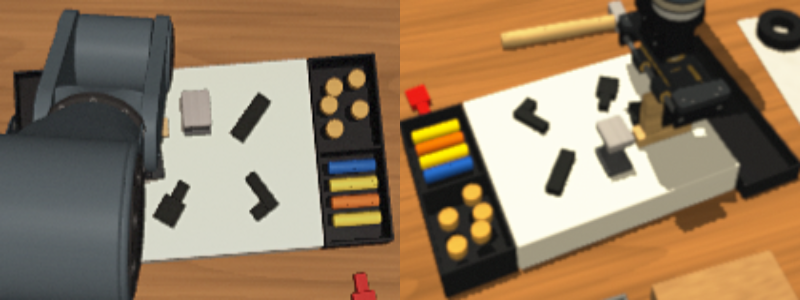

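The picture shows the heel being driven ahead of the scraper at (632,110) right. The other pieces and the anvil are untouched.

Request:
carry_out:
  deltas:
    - [[0,-0.04,0.013,0,0,0,1],[0,-0.08,0.013,0,0,0,1],[0,-0.12,0.013,0,0,0,1],[0,-0.165,0.013,0,0,0,1],[0,-0.165,0.013,0,0,0,1],[0,-0.13,0,0,0,0,1],[0,-0.12,-0.1,0,0,0,1],[-0.05,-0.12,-0.23,0,0,-0.01,1],[-0.12,-0.13,-0.33,0,0,-0.03,1],[-0.2,-0.16,-0.35,0,0,-0.049,1]]

```text
time_s: 6.97
position: [0.5592, 0.0607, 0.1431]
tcp_rot: [[-0.394, 0.919, 0.006], [0.919, 0.394, 0.006], [0.003, 0.008, -1.0]]
force: [1.0, 17.8, 4.5]
opening: 0.251
grasp_force: 30.0
```

```bash
python3 st.py 503.6 -11.1 125 95.5
```

```text
t 6.9667 p [559.2  60.7 143.1] psi 23.18 tilt [0.0032 0.0081] F [ 1.  17.8  4.5] open 0.251 gf 30.0 j [ -5.  31.  96.   0.  52. -29.]
plate 29.1 61.2
shift [-0.295 -0.53   0.115] az -0.2009
```

Request:
carry_out:
  deltas:
    - [[0.08,0.02,-0.1,0,0,0,1],[0.08,0.02,-0.15,0,0,0,1],[0.11,-0.1,-0.15,0,0,0,1],[0.12,-0.25,-0.15,0,0,-0.01,1],[0.06,-0.35,-0.15,0,0,-0.03,1],[-0.02,-0.41,-0.15,0,0,-0.05,1],[-0.1,-0.45,-0.15,0,0,-0.07,1],[-0.18,-0.5,-0.15,0,0,-0.09,1],[-0.25,-0.53,-0.15,0,0,-0.11,1],[-0.295,-0.53,-0.15,0,0,-0.13,1]]

```text
time_s: 7.8
position: [0.5008, -0.0153, 0.1628]
tcp_rot: [[-0.939, 0.345, 0.001], [0.345, 0.939, -0.001], [-0.001, -0.001, -1.0]]
force: [0.0, 0.2, -1.8]
opening: 0.248
grasp_force: 30.0
```

```bash
python3 st.py 503.6 -11.1 125 95.5
python3 - <<'E'
from rig import capture; import cv2
for n in("top","scene"): cv2.imwrite(f"pics/p2{n}.png",capture(n)[:,:,::-1])
import numpy as np
t=cv2.imread("pics/p2top.png")[90:240,210:420];s=cv2.imread("pics/p2scene.png")[120:320,190:440]
cv2.imwrite("pics/p2.png",np.hstack([cv2.resize(t,(300,240)),cv2.resize(s,(500,400))[:240+100][60:300]]))
E
```

```text
t 7.8 p [500.8 -15.3 162.8] psi 69.84 tilt [-0.0009 -0.0007] F [ 0.   0.2 -1.8] open 0.248 gf 30.0 j [-15.  26. 103.  -0.  51. -84.]
plate -36.2 -8.9
shift [-0.008  0.033  0.252] az -0.0713
```

View pics/p2.png

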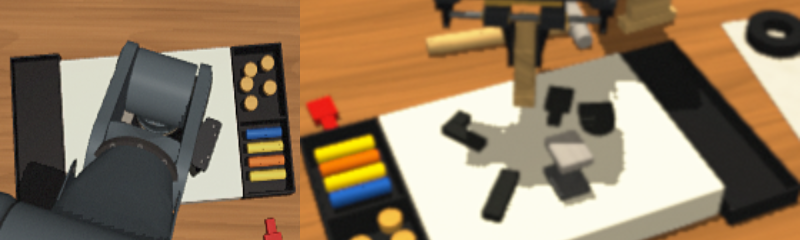

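The scraper still hangs straight in the fingers, at (525,75). The heel at (597,115) lies next to the taper at (558,105). I'll measure the offcuts in the scene view.

```bash
cat > off.py <<'E'
import sys; from h import *
im=cv2.imread(sys.argv[1]); V=cv2.cvtColor(im,cv2.COLOR_BGR2HSV)[:,:,2]
pl=proj("scene",[[*(np.array([536,-3])+np.array(c)@[[.9954,.0958],[-.0958,.9954]])/1e0,50] for c in((-130,-165),(130,-165),(130,165),(-130,165))]*np.array([1,1,1])/1000)
roi=np.zeros(V.shape,np.uint8); cv2.fillPoly(roi,[pl.round().astype(int)],255)
M=((V<60)*255).astype(np.uint8)&roi
for c,r,p in rect("scene",M,.060):
    q=(p-[536,-3])@np.array([[.9954,-.0958],[.0958,.9954]])
    print(c,"size",np.round(r[1]),"plate c",(np.array(r[0])-[536,-3])@np.array([[.9954,-.0958],[.0958,.9954]]),"x",q[:,0].min().round(),q[:,0].max().round(),"y",q[:,1].min().round(),q[:,1].max().round())
E
python3 off.py pics/p2scene.png
```

```text
[290. 247.] size [20. 75.] plate c [ 56.9385432 -76.371611 ] x 23.0 91.0 y -105.0 -47.0
[323. 240.] size [50. 36.] plate c [64.02694037  2.40774103] x 39.0 89.0 y -16.0 20.0
[272. 216.] size [60. 40.] plate c [-53.626444   -74.78267863] x -89.0 -20.0 y -103.0 -63.0
[338. 208.] size [42. 54.] plate c [-15.99999795  80.80432261] x -46.0 12.0 y 58.0 108.0
[318. 202.] size [31. 68.] plate c [-53.84466763  45.25546928] x -88.0 -24.0 y 21.0 72.0
```

Request:
carry_out:
  deltas:
    - [[0,0,0.03,0,0,-0.014,1],[0,0,0.1,0,0,-0.028,1],[0,0,0.18,0,0,-0.042,1],[0,0,0.26,0,0,-0.056,1],[0,0,0.34,0,0,-0.071,1],[0,0,0.41,0,0,-0.071,1],[0,0,0.47,0,0,-0.071,1],[0,0,0.51,0,0,-0.071,1],[0,0,0.52,0,0,-0.071,1],[0,0,0.52,0,0,-0.071,1]]

```text
time_s: 8.73
position: [0.4999, -0.0134, 0.0849]
tcp_rot: [[-0.996, -0.087, -0.001], [-0.087, 0.996, 0.0], [0.001, 0.0, -1.0]]
force: [-1.2, 0.2, -0.0]
opening: 0.25
grasp_force: 30.0
```

```bash
python3 st.py 497.5 -6 86 95.5
```

```text
t 8.7333 p [499.9 -13.4  84.9] psi 95.01 tilt [0.0012 0.0003] F [-1.2  0.2 -0. ] open 0.25 gf 30.0 j [ -14.   34.  107.   -0.   40. -109.]
plate -36.9 -6.9
shift [ 0.012  0.051 -0.008] az -0.0014
```

Request:
carry_out:
  deltas:
    - [[0.005,0.02,-0.013,0,0,0,1],[0.01,0.08,-0.013,0,0,0,1],[0.01,0.17,-0.013,0,0,0,1],[0.01,0.26,-0.013,0,0,0,1],[0.01,0.35,-0.013,0,0,0,1],[0.01,0.44,-0.013,0,0,0,1],[0.01,0.53,-0.013,0,0,0,1],[0.01,0.62,-0.013,0,0,0,1],[0.01,0.71,-0.013,0,0,0,1],[0.01,0.8,-0.013,0,0,0,1]]

```text
time_s: 9.57
position: [0.4882, 0.1069, 0.0866]
tcp_rot: [[-0.996, -0.088, 0.001], [-0.088, 0.996, -0.0], [-0.001, -0.0, -1.0]]
force: [0.2, -0.9, -2.3]
opening: 0.25
grasp_force: 30.0
```

```bash
python3 st.py 497.5 -6 86 95.5
python3 - <<'E'
from rig import capture; import cv2
cv2.imwrite("pics/p3scene.png",capture("scene")[:,:,::-1])
E
python3 off.py pics/p3scene.png
```

```text
t 9.5667 p [488.2 106.9  86.6] psi 95.07 tilt [-0.0006 -0.0001] F [ 0.2 -0.9 -2.3] open 0.25 gf 30.0 j [ -0.  33. 107.  -0.  40. -96.]
plate -37.1 114.0
shift [ 0.005 -0.755  0.004] az -0.0012
[290. 247.] size [21. 74.] plate c [ 57.30623651 -76.47699998] x 23.0 91.0 y -105.0 -48.0
[324. 241.] size [49. 32.] plate c [65.12987078  4.29569349] x 40.0 89.0 y -13.0 20.0
[272. 216.] size [60. 40.] plate c [-53.70605236 -74.73126712] x -89.0 -20.0 y -103.0 -65.0
[363. 204.] size [33. 64.] plate c [ -8.96322263 150.61707124] x -43.0 22.0 y 127.0 160.0
[343. 185.] size [22. 76.] plate c [-93.44610894 130.2785687 ] x -121.0 -58.0 y 114.0 159.0
```

Request:
carry_out:
  deltas:
    - [[0,0.05,0,0,0,0,1],[0,0.1,0,0,0,0,1],[0,0.15,0,0,0,0,1],[0,0.2,0,0,0,0,1],[0,0.25,0,0,0,0,1],[0,0.3,0,0,0,0,1],[0,0.35,0,0,0,0,1],[0,0.4,0,0,0,0,1],[0,0.43,0,0,0,0,1],[0,0.43,0,0,0,0,1]]

```text
time_s: 10.45
position: [0.4823, 0.1709, 0.0865]
tcp_rot: [[-0.996, -0.09, 0.0], [-0.09, 0.996, 0.0], [-0.0, 0.0, -1.0]]
force: [-0.3, 0.7, -2.0]
opening: 0.247
grasp_force: 30.0
```

```bash
python3 st.py 497.5 -6 86 95.5
python3 - <<'E'
from rig import capture; import cv2
cv2.imwrite("pics/p4scene.png",capture("scene")[:,:,::-1])
E
python3 off.py pics/p4scene.png
```

```text
t 10.45 p [482.3 170.9  86.5] psi 95.17 tilt [-0.      0.0002] F [-0.3  0.7 -2. ] open 0.247 gf 30.0 j [  7.  34. 105.   0.  41. -88.]
plate -36.8 178.2
shift [ 0.006 -1.183  0.003] az -0.0009
[290. 247.] size [21. 74.] plate c [ 57.30623651 -76.47699998] x 23.0 91.0 y -105.0 -48.0
[324. 241.] size [49. 32.] plate c [65.12987078  4.29569349] x 40.0 89.0 y -13.0 20.0
[272. 216.] size [60. 40.] plate c [-53.51958423 -74.85324552] x -89.0 -20.0 y -103.0 -65.0
```

Request:
carry_out:
  deltas:
    - [[0,0,-0.1,0,0,0,1],[0,0,-0.25,0,0,0,1],[0,-0.05,-0.4,0,0,0,1],[0,-0.17,-0.52,0,0,0,1],[-0.1,-0.3,-0.58,0,0,0.019,1],[-0.2,-0.44,-0.58,0,0,0.038,1],[-0.3,-0.58,-0.58,0,0,0.057,1],[-0.4,-0.72,-0.58,0,0,0.076,1],[-0.5,-0.86,-0.58,0,0,0.095,1],[-0.6,-1,-0.58,0,0,0.114,1]]

```text
time_s: 11.33
position: [0.5858, 0.027, 0.1734]
tcp_rot: [[-0.806, 0.592, -0.001], [0.592, 0.806, -0.0], [0.0, -0.0, -1.0]]
force: [-0.1, -0.3, -1.6]
opening: 0.255
grasp_force: 30.0
```

```bash
python3 st.py 650.4 -74.4 120 5.5;  python3 - <<'E'
from rig import capture; import cv2,numpy as np
for n in("top","scene"): cv2.imwrite(f"pics/p5{n}.png",capture(n)[:,:,::-1])
t=cv2.imread("pics/p5top.png")[100:240,200:340];s=cv2.imread("pics/p5scene.png")[130:290,260:460]
cv2.imwrite("pics/p5.png",np.hstack([cv2.resize(t,(300,300)),cv2.resize(s,(375,300))]))
E
```

```text
t 11.3333 p [585.8  27.  173.4] psi 53.68 tilt [ 0.0005 -0.0004] F [-0.1 -0.3 -1.6] open 0.255 gf 30.0 j [ -8.  31.  91.  -0.  59. -62.]
plate 52.4 25.0
shift [-0.747 -0.289  0.356] az 0.1338
```

View pics/p5.png

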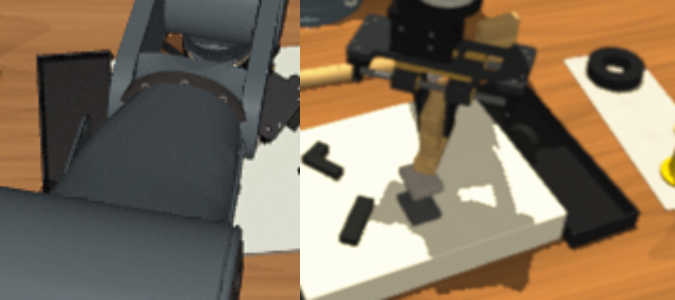

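Two pieces have left the plate; the heel shows dimly in the tray at (525,125). The strip (357,220) and angle (322,160) are unmoved. Next is the strip.

Request:
carry_out:
  deltas:
    - [[-0.08,-0.03,0,0,0,0.019,1],[-0.18,-0.07,0,0,0,0.038,1],[-0.29,-0.11,0,0,0,0.057,1],[-0.4,-0.155,0,0,0,0.076,1],[-0.51,-0.2,0,0,0,0.095,1],[-0.61,-0.24,0,0,0,0.114,1],[-0.7,-0.275,0,0,0,0.133,1],[-0.747,-0.289,0.05,0,0,0.1335,1],[-0.747,-0.289,0.15,0,0,0.1335,1],[-0.747,-0.289,0.25,0,0,0.1335,1]]

```text
time_s: 12.27
position: [0.6506, -0.0727, 0.1354]
tcp_rot: [[-0.108, 0.994, 0.0], [0.994, 0.108, 0.0], [0.0, 0.0, -1.0]]
force: [-0.4, -0.3, -2.7]
opening: 0.251
grasp_force: 30.0
```

```bash
python3 st.py 650.4 -74.4 86.5 5.5
```

```text
t 12.2667 p [650.6 -72.7 135.4] psi 6.18 tilt [0.0001 0.0003] F [-0.4 -0.3 -2.7] open 0.251 gf 30.0 j [-16.  38.  82.   0.  60. -22.]
plate 107.4 -80.4
shift [-0.011 -0.003  0.326] az 0.0019
```

Request:
carry_out:
  deltas:
    - [[-0.011,0,0.1,0,0,0.0019,1],[-0.011,0,0.2,0,0,0.0019,1],[-0.011,0,0.29,0,0,0.0019,1],[-0.011,0,0.326,0,0,0.0019,1],[-0.011,-0.05,0.326,0,0,0.0019,1],[-0.011,-0.11,0.326,0,0,0.0019,1],[-0.011,-0.17,0.326,0,0,0.0019,1],[-0.011,-0.23,0.326,0,0,0.0019,1],[-0.011,-0.29,0.326,0,0,0.0019,1],[-0.011,-0.35,0.326,0,0,0.0019,1]]

```text
time_s: 13.1
position: [0.5977, -0.0797, 0.0876]
tcp_rot: [[-0.093, 0.996, 0.0], [0.996, 0.093, -0.0], [-0.0, 0.0, -1.0]]
force: [0.1, -0.8, -2.3]
opening: 0.254
grasp_force: 30.0
```

```bash
python3 st.py 561.8 -82.9 86.5 5.5
```

```text
t 13.1 p [597.7 -79.7  87.6] psi 5.33 tilt [-0.0003  0.0004] F [ 0.1 -0.8 -2.3] open 0.254 gf 30.0 j [-18.  39.  92.  -0.  50. -24.]
plate 54.0 -82.3
shift [ 0.001 -0.24   0.007] az -0.0005
```

Request:
carry_out:
  deltas:
    - [[0,-0.06,0.007,0,0,0,1],[0,-0.12,0.007,0,0,0,1],[0,-0.18,0.007,0,0,0,1],[0,-0.24,0.007,0,0,0,1],[0,-0.24,0.007,0,0,0,1],[0,-0.21,-0.02,0,0,0,1],[0,-0.2,-0.14,0,0,0,1],[-0.05,-0.22,-0.28,0,0,0,1],[-0.14,-0.28,-0.38,0,0,-0.015,1],[-0.23,-0.35,-0.4,0,0,-0.034,1]]

```text
time_s: 13.93
position: [0.5532, -0.1197, 0.1504]
tcp_rot: [[-0.308, 0.951, 0.008], [0.951, 0.308, -0.003], [-0.005, 0.006, -1.0]]
force: [1.4, -0.9, -2.4]
opening: 0.248
grasp_force: 30.0
```

```bash
python3 st.py 514 -142 120 95.5
python3 - <<'E'
from rig import capture; import cv2
cv2.imwrite("pics/p6scene.png",capture("scene")[:,:,::-1])
E
python3 off.py pics/p6scene.png
```

```text
t 13.9333 p [ 553.2 -119.7  150.4] psi 17.94 tilt [-0.0053  0.0064] F [ 1.4 -0.9 -2.4] open 0.248 gf 30.0 j [-24.  31.  95.   0.  54. -41.]
plate 5.9 -117.8
shift [-0.06  -0.295  0.201] az -0.2154
[323. 240.] size [49. 35.] plate c [63.98063195  1.86796417] x 39.0 89.0 y -16.0 20.0
[285. 225.] size [51. 70.] plate c [-18.99841294 -60.14856274] x -44.0 7.0 y -96.0 -25.0
[280. 200.] size [ 53. 120.] plate c [-94.97196494 -36.49352414] x -121.0 -68.0 y -97.0 24.0
```

Request:
carry_out:
  deltas:
    - [[-0.01,-0.04,0,0,0,-0.0195,1],[-0.02,-0.09,0,0,0,-0.039,1],[-0.03,-0.14,0,0,0,-0.0585,1],[-0.04,-0.2,0,0,0,-0.078,1],[-0.05,-0.25,0,0,0,-0.0975,1],[-0.06,-0.295,0,0,0,-0.117,1],[-0.06,-0.295,0.03,0,0,-0.1365,1],[-0.06,-0.295,0.08,0,0,-0.156,1],[-0.06,-0.295,0.13,0,0,-0.1755,1],[-0.06,-0.295,0.18,0,0,-0.195,1]]

```text
time_s: 14.82
position: [0.5114, -0.1409, 0.1201]
tcp_rot: [[-0.999, 0.034, 0.002], [0.034, 0.999, -0.001], [-0.002, -0.001, -1.0]]
force: [0.8, 0.3, -2.7]
opening: 0.252
grasp_force: 30.0
```

```bash
python3 st.py 514.3 -142.7 86.5 95.5
python3 - <<'E'
from rig import capture; import cv2
for n in("top","scene"): cv2.imwrite(f"pics/p7{n}.png",capture(n)[:,:,::-1])
E
python3 off.py pics/p7scene.png
```

```text
t 14.8167 p [ 511.4 -140.9  120.1] psi 88.04 tilt [-0.0017 -0.0005] F [ 0.8  0.3 -2.7] open 0.252 gf 30.0 j [ -27.   32.  101.    0.   47. -116.]
plate -37.7 -134.9
shift [-0.02  -0.011  0.224] az -0.0207
[324. 241.] size [48. 32.] plate c [64.75900825  4.1661893 ] x 40.0 89.0 y -13.0 20.0
[280. 221.] size [101.  72.] plate c [-40.19432858 -65.45303186] x -90.0 6.0 y -106.0 -25.0
```

Request:
carry_out:
  deltas:
    - [[-0.005,-0.01,0.03,0,0,-0.01,1],[-0.005,-0.01,0.06,0,0,-0.0207,1],[-0.005,-0.01,0.1,0,0,-0.0207,1],[-0.005,-0.01,0.14,0,0,-0.0207,1],[-0.005,-0.01,0.18,0,0,-0.0207,1],[-0.005,-0.01,0.22,0,0,-0.0207,1],[-0.005,-0.01,0.22,0,0,-0.0207,1],[-0.005,-0.01,0.22,0,0,-0.0207,1],[-0.005,-0.01,0.22,0,0,-0.0207,1],[-0.005,-0.01,0.22,0,0,-0.0207,1]]

```text
time_s: 15.75
position: [0.5111, -0.1423, 0.0873]
tcp_rot: [[-0.996, -0.09, 0.001], [-0.09, 0.996, -0.0], [-0.0, -0.0, -1.0]]
force: [0.3, 0.1, -1.2]
opening: 0.251
grasp_force: 30.0
```

```bash
python3 st.py 514.3 -142.7 86.5 95.5
```

```text
t 15.75 p [ 511.1 -142.3   87.3] psi 95.19 tilt [-0.0005 -0.0003] F [ 0.3  0.1 -1.2] open 0.251 gf 30.0 j [ -28.   35.  102.   -0.   43. -123.]
plate -38.1 -136.3
shift [-0.021 -0.004  0.006] az -0.0009
```

Request:
carry_out:
  deltas:
    - [[0,0.04,0,0,0,0,1],[0,0.1,0,0,0,0,1],[0,0.17,0,0,0,0,1],[0,0.25,0,0,0,0,1],[0,0.33,0,0,0,0,1],[0,0.41,0,0,0,0,1],[0,0.49,0,0,0,0,1],[0,0.57,0,0,0,0,1],[0,0.65,0,0,0,0,1],[0,0.73,0,0,0,0,1]]

```text
time_s: 16.58
position: [0.5008, -0.0318, 0.0871]
tcp_rot: [[-0.996, -0.091, 0.0], [-0.091, 0.996, -0.0], [-0.0, -0.0, -1.0]]
force: [0.2, -0.3, -0.8]
opening: 0.252
grasp_force: 30.0
```

```bash
python3 st.py 514.3 -142.7 86.5 95.5
python3 - <<'E'
from rig import capture; import cv2
for n in("top","scene"): cv2.imwrite(f"pics/p8{n}.png",capture(n)[:,:,::-1])
E
python3 off.py pics/p8scene.png
```

```text
t 16.5833 p [500.8 -31.8  87.1] psi 95.22 tilt [-0. -0.] F [ 0.2 -0.3 -0.8] open 0.252 gf 30.0 j [ -16.   33.  106.   -0.   40. -112.]
plate -37.8 -25.3
shift [-0.022 -0.744  0.004] az -0.0008
[323. 240.] size [50. 34.] plate c [63.98543926  3.19022147] x 39.0 89.0 y -15.0 21.0
[290. 198.] size [25. 69.] plate c [-93.6074442  -20.68142669] x -121.0 -59.0 y -30.0 6.0
[314. 204.] size [ 68. 138.] plate c [-57.01173748  33.85494161] x -122.0 8.0 y -8.0 76.0
```

Request:
carry_out:
  deltas:
    - [[0,0.08,0,0,0,0,1],[0,0.16,0,0,0,0,1],[0,0.24,0,0,0,0,1],[0,0.32,0,0,0,0,1],[0,0.4,0,0,0,0,1],[0,0.48,0,0,0,0,1],[0,0.56,0,0,0,0,1],[0,0.64,0,0,0,0,1],[0,0.72,0,0,0,0,1],[0,0.8,0,0,0,0,1]]

```text
time_s: 17.52
position: [0.4898, 0.0876, 0.0871]
tcp_rot: [[-0.996, -0.091, -0.0], [-0.091, 0.996, -0.0], [0.0, -0.0, -1.0]]
force: [-0.2, -0.3, -2.2]
opening: 0.251
grasp_force: 30.0
```

```bash
python3 st.py 514.3 -142.7 86.5 95.5
python3 - <<'E'
from rig import capture; import cv2
for n in("top","scene"): cv2.imwrite(f"pics/p9{n}.png",capture(n)[:,:,::-1])
E
python3 off.py pics/p9scene.png
```

```text
t 17.5167 p [489.8  87.6  87.1] psi 95.22 tilt [ 0.0001 -0.    ] F [-0.2 -0.3 -2.2] open 0.251 gf 30.0 j [ -3.  33. 107.  -0.  40. -98.]
plate -37.3 94.6
shift [-0.023 -1.544  0.004] az -0.0008
[324. 241.] size [49. 32.] plate c [65.12987078  4.29569349] x 40.0 89.0 y -13.0 20.0
[359. 204.] size [46. 60.] plate c [-15.46501549 142.00686564] x -49.0 9.0 y 111.0 160.0
[337. 186.] size [25. 78.] plate c [-96.12923348 115.15158553] x -121.0 -59.0 y 95.0 149.0
```

Request:
carry_out:
  deltas:
    - [[0,0.06,0,0,0,0,1],[0,0.12,0,0,0,0,1],[0,0.18,0,0,0,0,1],[0,0.24,0,0,0,0,1],[0,0.3,0,0,0,0,1],[0,0.36,0,0,0,0,1],[0,0.42,0,0,0,0,1],[0,0.48,0,0,0,0,1],[0,0.54,0,0,0,0,1],[0,0.58,0,0,0,0,1]]

```text
time_s: 18.45
position: [0.4819, 0.1742, 0.0871]
tcp_rot: [[-0.996, -0.091, 0.0], [-0.091, 0.996, 0.0], [-0.0, 0.0, -1.0]]
force: [-0.1, 0.3, -1.7]
opening: 0.248
grasp_force: 30.0
```

Request:
carry_out:
  deltas:
    - [[0,0,-0.1,0,0,0,1],[0,0,-0.25,0,0,0,1],[0,-0.05,-0.4,0,0,0.015,1],[0.02,-0.17,-0.52,0,0,0.034,1],[0.04,-0.3,-0.62,0,0,0.053,1],[0.06,-0.44,-0.7,0,0,0.072,1],[0.08,-0.58,-0.7,0,0,0.091,1],[0.1,-0.72,-0.7,0,0,0.11,1],[0.12,-0.86,-0.7,0,0,0.129,1],[0.14,-1,-0.7,0,0,0.148,1]]

```text
time_s: 19.28
position: [0.4745, 0.0211, 0.1923]
tcp_rot: [[-0.664, 0.748, 0.0], [0.748, 0.664, -0.0], [-0.0, 0.0, -1.0]]
force: [0.3, 0.6, -1.7]
opening: 0.252
grasp_force: 30.0
```

```bash
python3 st.py 465.1 -418 150 6.1
python3 - <<'E'
from rig import capture; import cv2,numpy as np
for n in("top","scene"): cv2.imwrite(f"pics/p10{n}.png",capture(n)[:,:,::-1])
s=cv2.imread("pics/p10scene.png")[150:280,320:470];t=cv2.imread("pics/p10top.png")[110:240,200:350]
s=cv2.convertScaleAbs(s,alpha=2,beta=20);t=cv2.convertScaleAbs(t,alpha=2,beta=20)
cv2.imwrite("pics/p10.png",np.hstack([cv2.resize(x,(400,350),interpolation=2) for x in(t,s)]))
E
python3 off.py pics/p10scene.png
```

```text
t 19.2833 p [474.5  21.1 192.3] psi 41.6 tilt [-0.0001  0.    ] F [ 0.3  0.6 -1.7] open 0.252 gf 30.0 j [-11.  21. 105.  -0.  54. -53.]
plate -58.9 29.8
shift [-2.147 -1.99   0.282] az 0.0986
[324. 241.] size [49. 32.] plate c [65.12987078  4.29569349] x 40.0 89.0 y -13.0 20.0
```

View pics/p10.png

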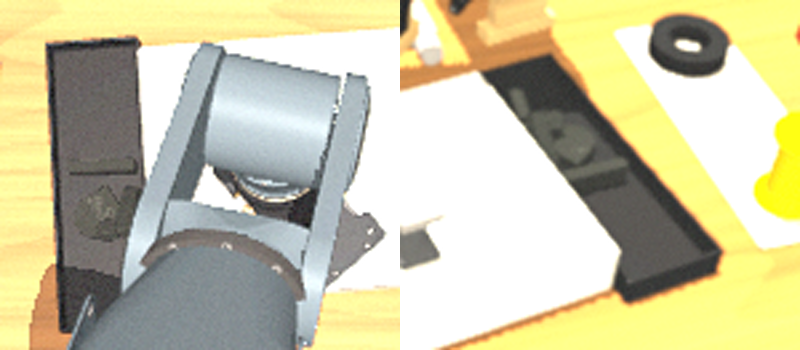

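All four offcuts are in the tray: the strip at (605,170) right, the others around (560,130). The plate is clear. Before placing, I check the brush handles and the tin, because the gripper body passes near both.

Run:
```python
import cv2,numpy as np
t=cv2.imread("pics/top0.png")[130:190,430:500];s=cv2.imread("pics/scene0.png")[230:310,100:170]
t2=cv2.imread("pics/p10top.png")[150:215,200:280]
t2=cv2.convertScaleAbs(t2,alpha=4)
cv2.imwrite("pics/jar.png",np.hstack([cv2.resize(x,(w,h),interpolation=2) for x,w,h in((t,350,300),(s,263,300))]))
o=np.zeros((600,800,3),np.uint8)
o[:300,:350]=cv2.resize(t,(350,300),interpolation=2)
o[:400,400:750]=cv2.resize(s,(350,400),interpolation=2)
o[320:580,:320]=cv2.resize(t2,(320,260),interpolation=2)
cv2.imwrite("pics/jar.png",o)
```

```text
(no output)
```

View pics/jar.png

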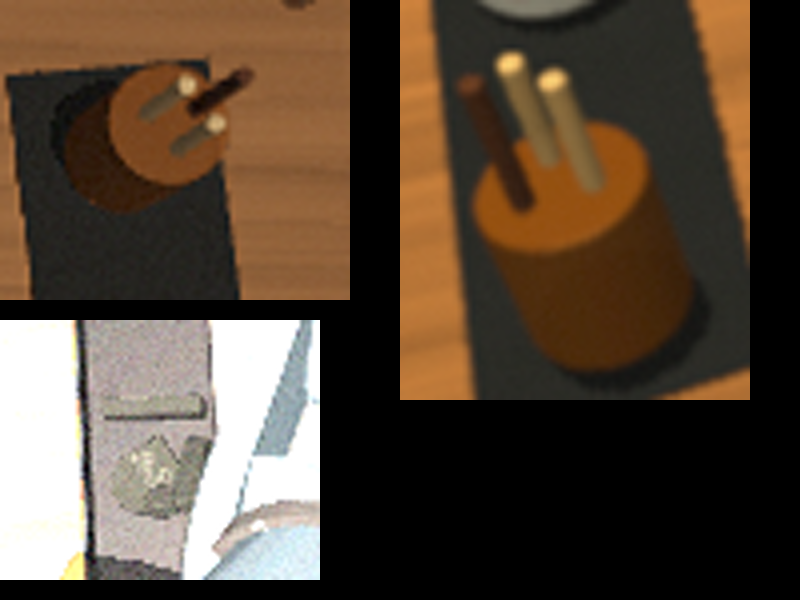

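The jar crop shows three handles: top-view tips at about (467,147), (473,154) and (480,144), and scene tips at (114,246), (122,243) and (131,246). The lower crop shows the strip lying inside the tray and the rest beside it. I'll turn the tips into positions.

Run:
```python
from h import *
T=np.array([[467.4,147],[473.2,154.4],[479.6,144.4]]);B=np.array([[459.6,153],[465.6,160],[469,151.6]])
S=np.array([[122.2,242.6],[131,245.6],[114.4,246.4]])
a=np.radians(6.1);ex=np.array([np.cos(a),np.sin(a)]);ey=np.array([-ex[1],ex[0]]);c=np.array([465.1,-418])
m=lambda P:np.c_[(P[:,:2]*1000-c)@ex,(P[:,:2]*1000-c)@ey].round(0)
for i in range(3):
    for j in range(3):
        zs=np.arange(.09,.2,.005); 
        D=[np.linalg.norm(ray("top",T[i],z)-ray("scene",S[j],z)) for z in zs]; k=int(np.argmin(D)); 
        print(i,j,"z",zs[k].round(3),"gap",(D[k]*1000).round(1),m(ray("top",T[i],zs[k])))
print("base@88",m(ray("top",B,.088)))
# tin lid by circle fit and the jar lid
im=cv2.imread("pics/top0.png");hsv=cv2.cvtColor(im,cv2.COLOR_BGR2HSV)
M=np.zeros(im.shape[:2],np.uint8);M[215:260,450:492]=((hsv[:,:,1]<60)&(hsv[:,:,2]>110))[215:260,450:492]*255
cs=max(cv2.findContours(M,0,1)[0],key=cv2.contourArea)
(p,r)=cv2.minEnclosingCircle(ray("top",cs[:,0],.093)[:,:2].astype(np.float32)*1000);print("tin",p,r,m(np.array([[*p]])/1000))
M[:]=0;M[130:180,435:480]=((hsv[:,:,2]>80)&(hsv[:,:,1]>120))[130:180,435:480]*255
for q in cv2.findContours(M,0,1)[0]:
    if cv2.contourArea(q)>100:
        (p,r)=cv2.minEnclosingCircle(ray("top",q[:,0],.088)[:,:2].astype(np.float32)*1000);print("jar?",p,r,m(np.array([[*p]])/1000))
```

```text
0 0 z 0.16 gap 12.0 [[118.  13.]]
0 1 z 0.15 gap 5.1 [[120.   9.]]
0 2 z 0.155 gap 25.7 [[119.  11.]]
1 0 z 0.145 gap 3.8 [[100.  -5.]]
1 1 z 0.135 gap 21.3 [[102.  -9.]]
1 2 z 0.14 gap 10.2 [[101.  -7.]]
2 0 z 0.17 gap 19.1 [[120. -15.]]
2 1 z 0.16 gap 35.9 [[122. -19.]]
2 2 z 0.16 gap 6.1 [[122. -19.]]
base@88 [[119.   8.]
 [ 98.  -5.]
 [121. -18.]]
tin (349.6535339355469, -427.26922607421875) 39.50566101074219 [[-116.    3.]]
jar? (581.9722290039062, -392.7708435058594) 89.19729614257812 [[119.  13.]]
```

Run:
```python
from h import *
im=cv2.imread("pics/p9scene.png");V=cv2.cvtColor(im,cv2.COLOR_BGR2HSV)[:,:,2]
a=np.radians(95.22);y=np.array([np.cos(a),np.sin(a),0]);p=np.array([.4898,.0876,.0871])
print("off ",*range(-110,111,10))
for h in range(150,-1,-10):
    r=[]
    for s in range(-110,111,10):
        u,v=proj("scene",p+y*s/1000+[.02,0,h/1000])[0].round().astype(int); r.append(f"{V[v,u]:3d}")
    print(f"{h:4d}",*r)
```

```text
off  -110 -100 -90 -80 -70 -60 -50 -40 -30 -20 -10 0 10 20 30 40 50 60 70 80 90 100 110
 150  64  87  52 161 144  13  14  14  18  14  15  18  16  18  54  35  30  28 140 199 198 200 204
 140 105  62  54  54  54  28  12  16  36  14  16  39  16  22  31  30  29  28  54 184 195 197 202
 130 155  35  53  53  54  53  15  15  15  14  15  26  17  31  82  83  35  29  33  72 190 191 192
 120 124  13  67  54  54  54  35  16  17  15  18  18  17  15  96 114  21  25  27  51  90 206 202
 110 182  74  31  56  53  53  46  24  22  21  21  22  19  22  29  28  30  31  30  31  62 110 200
 100 187 189  15  43  46  84  30  82  93  94  87  87  87  87  87  83  82  73  24  27  35  48 162
  90 186 188  77  26  26  98 171  30  60  58  89 144  27  39  40  38  63  98  26  16  27  25 163
  80 190 190 191  26  19 110 118  75  34  29  30  82  45  56  40  30  30  54  63  60  44  72 169
  70 225 225 226 109  57 223 219 145  57  29  29  40  22  26  57  29  28  52  68  61  25  24 185
  60 252 252 252 252 123 252 253 157  32  24  76 110  21  17  22  26  24  23  18  16  54  51 101
  50 252 252 252 252 253 252 253 176  39  15 117 126  91  30  19  18  19  19  20  18  14  91 106
  40 252 252 252 252 252 252 253 127  33  17  98 121 124 121  87  32  26  17  17  18  17  18  99
  30 252 252 252 252 252 252 253 137  59  14 105 110 120 113 142  23  26  18  18  19  19  19  40
  20 252 252 252 252 252 252 252 161 119  17 106 115 109  82 147 128  26  19  19  20  21  21  16
  10 252 252 253 252 252 252 253 244 141 112 105 120 121  71 152 156  69  24  19  17  19  19  16
   0 252 253 160 221 247 250 158 155 155 118 114 120 127  97  35 152 151  23  20  18  16  19  18
```

Placing 3 mm toward the tin keeps the gripper body clear of the nearest handle. I'll travel to the mat now.

Request:
carry_out:
  deltas:
    - [[-0.06,-0.055,0,0,0,0.01,1],[-0.15,-0.14,0,0,0,0.02,1],[-0.26,-0.24,0,0,0,0.03,1],[-0.37,-0.34,0,0,0,0.04,1],[-0.48,-0.445,0,0,0,0.05,1],[-0.59,-0.547,0,0,0,0.06,1],[-0.7,-0.65,0,0,0,0.07,1],[-0.81,-0.75,0,0,0,0.08,1],[-0.91,-0.845,0,0,0,0.09,1],[-1,-0.927,0,0,0,0.0986,1]]

```text
time_s: 20.22
position: [0.4717, -0.1832, 0.192]
tcp_rot: [[-0.111, 0.994, -0.0], [0.994, 0.111, 0.0], [0.0, -0.0, -1.0]]
force: [0.3, -1.0, -1.9]
opening: 0.249
grasp_force: 30.0
```

```bash
python3 st.py 462 -417.5 150 6.1
```

```text
t 20.2167 p [ 471.7 -183.2  192. ] psi 6.36 tilt [ 0.0004 -0.0001] F [ 0.3 -1.  -1.9] open 0.249 gf 30.0 j [-34.  24. 101.   0.  56. -40.]
plate -81.2 -173.2
shift [-1.546 -0.237  0.279] az 0.0007
```

Request:
carry_out:
  deltas:
    - [[-0.06,-0.01,0,0,0,0,1],[-0.15,-0.025,0,0,0,0,1],[-0.26,-0.04,0,0,0,0,1],[-0.37,-0.057,0,0,0,0,1],[-0.48,-0.074,0,0,0,0,1],[-0.59,-0.09,0,0,0,0,1],[-0.7,-0.108,0,0,0,0,1],[-0.81,-0.125,0,0,0,0,1],[-0.91,-0.14,0,0,0,0,1],[-1,-0.155,0,0,0,0,1]]

```text
time_s: 21.05
position: [0.4653, -0.3361, 0.1921]
tcp_rot: [[-0.112, 0.994, 0.0], [0.994, 0.112, -0.0], [-0.0, 0.0, -1.0]]
force: [0.2, -0.0, -2.0]
opening: 0.25
grasp_force: 30.0
```

Request:
carry_out:
  deltas:
    - [[-0.08,-0.012,0,0,0,0,1],[-0.17,-0.025,0,0,0,0,1],[-0.26,-0.04,0,0,0,0,1],[-0.35,-0.054,0,0,0,0,1],[-0.44,-0.066,0,0,0,0,1],[-0.51,-0.077,0.05,0,0,0,1],[-0.545,-0.082,0.12,0,0,0,1],[-0.545,-0.082,0.2,0,0,0,1],[-0.545,-0.082,0.28,0,0,0,1],[-0.545,-0.082,0.28,0,0,0,1]]

```text
time_s: 21.88
position: [0.4605, -0.4149, 0.1463]
tcp_rot: [[-0.112, 0.994, -0.005], [0.994, 0.112, 0.006], [0.007, -0.004, -1.0]]
force: [0.1, 0.9, -1.2]
opening: 0.253
grasp_force: 30.0
```

```bash
python3 st.py 462 -417.5 60 6.1
```

```text
t 21.8833 p [ 460.5 -414.9  146.3] psi 6.43 tilt [ 0.0068 -0.0039] F [ 0.1  0.9 -1.2] open 0.253 gf 30.0 j [-52.  35.  87.   0.  59. -59.]
plate -114.6 -402.8
shift [-0.022  0.01   0.575] az 0.0009
```

Request:
carry_out:
  deltas:
    - [[-0.01,0.01,0.08,0,0,0.0009,1],[-0.016,0.01,0.16,0,0,0.0009,1],[-0.016,0.01,0.24,0,0,0.0009,1],[-0.016,0.01,0.32,0,0,0.0009,1],[-0.016,0.01,0.4,0,0,0.0009,1],[-0.016,0.01,0.48,0,0,0.0009,1],[-0.016,0.01,0.54,0,0,0.0009,1],[-0.016,0.01,0.59,0,0,0.0009,1],[-0.016,0.01,0.63,0,0,0.0009,1],[-0.016,0.01,0.63,0,0,0.0009,1]]

```text
time_s: 22.72
position: [0.4635, -0.4187, 0.0542]
tcp_rot: [[-0.106, 0.994, -0.001], [0.994, 0.106, 0.002], [0.002, -0.001, -1.0]]
force: [-0.2, 0.7, -1.7]
opening: 0.249
grasp_force: 30.0
```

```bash
python3 st.py 462 -417.5 37 6.1;python3 - <<'E'
from h import *; from rig import capture
im=capture("scene")[:,:,::-1]; cv2.imwrite("pics/p11scene.png",im)
a=cv2.imread("pics/scene0.png")
d=cv2.absdiff(im,a).max(2)
print("jar body diff",d[262:300,118:158].mean(), "handles",d[240:262,110:140].mean())
E
```

```text
t 22.7167 p [ 463.5 -418.7   54.2] psi 6.11 tilt [ 0.0019 -0.0012] F [-0.2  0.7 -1.7] open 0.249 gf 30.0 j [-52.  43.  89.  -0.  48. -58.]
plate -112.0 -406.8
shift [ 0.009 -0.009  0.114] az 0.0
jar body diff 3.7111842105263158 handles 17.96818181818182
```

Request:
carry_out:
  deltas:
    - [[0.005,-0.007,0.02,0,0,0,1],[0.008,-0.007,0.04,0,0,0,1],[0.008,-0.007,0.06,0,0,0,1],[0.008,-0.007,0.075,0,0,0,1],[0.008,-0.007,0.085,0,0,0,1],[0.008,-0.007,0.095,0,0,0,1],[0.008,-0.007,0.1,0,0,0,1],[0.008,-0.007,0.105,0,0,0,1],[0.008,-0.007,0.105,0,0,0,1],[0.008,-0.007,0.105,0,0,0,1]]

```text
time_s: 23.6
position: [0.4629, -0.4183, 0.0399]
tcp_rot: [[-0.106, 0.994, 0.0], [0.994, 0.106, -0.0], [-0.0, 0.0, -1.0]]
force: [-0.6, 0.3, -1.9]
opening: 0.246
grasp_force: 30.0
```

```bash
python3 st.py 462 -417.5 37 6.1;python3 - <<'E'
from h import *; from rig import capture
im=capture("scene")[:,:,::-1]; cv2.imwrite("pics/p12scene.png",im)
a=cv2.imread("pics/scene0.png")
d=cv2.absdiff(im,a).max(2)
print("jar body diff",d[262:300,118:158].mean())
for r in range(240,264,3): print(r,V:=im[r,106:144:2].max(1).tolist(),a[r,106:144:2].max(1).tolist())
E
```

```text
t 23.6 p [ 462.9 -418.3   39.9] psi 6.11 tilt [-0.0001  0.    ] F [-0.6  0.3 -1.9] open 0.246 gf 30.0 j [-52.  44.  90.  -0.  47. -58.]
plate -112.6 -406.3
shift [ 0.006 -0.005  0.019] az 0.0
jar body diff 3.738157894736842
240 [57, 54, 43, 40, 33, 28, 27, 81, 128, 69, 16, 17, 18, 16, 15, 15, 31, 53, 40] [159, 49, 44, 43, 44, 44, 42, 86, 127, 76, 43, 45, 44, 44, 44, 43, 44, 45, 42]
243 [30, 27, 28, 22, 20, 17, 44, 239, 240, 145, 32, 30, 89, 55, 16, 16, 17, 32, 57] [163, 60, 43, 43, 44, 43, 60, 234, 237, 141, 48, 50, 96, 67, 43, 45, 44, 45, 43]
246 [21, 18, 36, 92, 107, 70, 16, 77, 131, 123, 77, 231, 248, 197, 52, 51, 105, 125, 124] [188, 87, 49, 94, 107, 72, 41, 82, 127, 118, 82, 227, 245, 193, 61, 41, 44, 44, 44]
249 [141, 28, 40, 58, 65, 53, 32, 46, 123, 129, 110, 103, 140, 130, 119, 134, 143, 137, 133] [185, 95, 43, 60, 61, 50, 43, 46, 117, 126, 107, 98, 136, 126, 86, 45, 45, 44, 43]
252 [190, 104, 19, 32, 56, 57, 55, 129, 122, 128, 121, 109, 136, 138, 122, 124, 129, 128, 120] [187, 114, 42, 44, 55, 57, 50, 43, 61, 122, 119, 90, 119, 135, 117, 65, 42, 44, 43]
255 [179, 140, 43, 44, 48, 59, 55, 75, 130, 126, 126, 111, 119, 140, 132, 118, 140, 130, 103] [175, 137, 43, 43, 48, 57, 55, 46, 41, 84, 123, 110, 100, 135, 129, 111, 133, 131, 109]
258 [184, 155, 49, 44, 46, 54, 59, 53, 106, 150, 134, 129, 115, 137, 138, 123, 128, 149, 149] [179, 150, 47, 43, 44, 51, 57, 51, 58, 125, 129, 126, 113, 134, 134, 120, 126, 148, 149]
261 [178, 155, 59, 46, 45, 44, 59, 56, 57, 136, 147, 136, 126, 131, 139, 134, 117, 142, 150] [174, 151, 56, 44, 43, 43, 58, 55, 56, 136, 145, 133, 123, 130, 136, 130, 115, 142, 148]
```

Request:
carry_out:
  deltas:
    - [[0,-0.004,0.004,0,0,0,1],[0,-0.004,0.008,0,0,0,1],[0,-0.004,0.012,0,0,0,1],[0,-0.004,0.016,0,0,0,1],[0,-0.004,0.02,0,0,0,1],[0,-0.004,0.023,0,0,0,1],[0,-0.004,0.023,0,0,0,1],[0,-0.004,0.023,0,0,0,1],[0,-0.004,0.023,0,0,0,1],[0,-0.004,0.023,0,0,0,1]]

```text
time_s: 24.48
position: [0.4622, -0.4183, 0.0374]
tcp_rot: [[-0.106, 0.994, 0.0], [0.994, 0.106, -0.0], [-0.0, 0.0, -1.0]]
force: [-2.0, 1.7, 5.1]
opening: 0.251
grasp_force: 30.0
```

```bash
python3 st.py 462 -417.5 37 6.1
```

```text
t 24.4833 p [ 462.2 -418.3   37.4] psi 6.11 tilt [-0.0003  0.    ] F [-2.   1.7  5.1] open 0.251 gf 30.0 j [-52.  44.  90.  -0.  46. -58.]
plate -113.2 -406.3
shift [ 0.005 -0.001  0.002] az 0.0
```

It has touched down (+7 N). I'll open the fingers partway and hold.

Request:
carry_out:
  deltas:
    - [[0,0,0,0,0,0,0.4],[0,0,0,0,0,0,0.3],[0,0,0,0,0,0,0.2],[0,0,0,0,0,0,0.1],[0,0,0,0,0,0,0.1],[0,0,0,0,0,0,0.1],[0,0,0,0,0,0,0.1],[0,0,0,0,0,0,0.1],[0,0,0,0,0,0,0.1],[0,0,0,0,0,0,0.1]]

```text
time_s: 25.32
position: [0.4622, -0.4183, 0.0364]
tcp_rot: [[-0.106, 0.994, -0.0], [0.994, 0.106, 0.0], [0.0, -0.0, -1.0]]
force: [0.3, -0.2, -0.6]
opening: 0.446
grasp_force: 0.0
```

```bash
python3 st.py 462 -417.5 37 6.1
```

```text
t 25.3167 p [ 462.2 -418.3   36.4] psi 6.11 tilt [ 0. -0.] F [ 0.3 -0.2 -0.6] open 0.446 gf 0.0 j [-52.  44.  90.  -0.  46. -59.]
plate -113.2 -406.3
shift [ 0.005 -0.001 -0.004] az 0.0
```

Released. Now straight up, then away toward the robot's side so the cameras see the scene.

Request:
carry_out:
  deltas:
    - [[0,0,-0.05,0,0,0,0.1],[0,0,-0.12,0,0,0,0.1],[0,0,-0.2,0,0,0,0.1],[0,0,-0.3,0,0,0,0.1],[0,0,-0.42,0,0,0,0.1],[0,0,-0.54,0,0,0,0.1],[0,0,-0.66,0,0,0,0.1],[0,0,-0.78,0,0,0,0.1],[0,0,-0.9,0,0,0,0.1],[0,0,-1,0,0,0,0.1]]

```text
time_s: 26.15
position: [0.4626, -0.4187, 0.1896]
tcp_rot: [[-0.106, 0.994, 0.002], [0.994, 0.106, -0.003], [-0.003, 0.002, -1.0]]
force: [0.0, -0.3, -0.1]
opening: 0.451
grasp_force: 0.0
```

Request:
carry_out:
  deltas:
    - [[0.06,0,-0.05,0,0,0,0.1],[0.15,0,-0.1,0,0,0,0.1],[0.26,0,-0.15,0,0,0,0.1],[0.37,0,-0.2,0,0,0,0.1],[0.48,0,-0.2,0,0,0,0.1],[0.59,0,-0.2,0,0,0,0.1],[0.7,0,-0.2,0,0,0,0.1],[0.81,0,-0.2,0,0,0,0.1],[0.91,0,-0.2,0,0,0,0.1],[1,0,-0.2,0,0,0,0.1]]

```text
time_s: 26.98
position: [0.4455, -0.2663, 0.2162]
tcp_rot: [[-0.107, 0.994, -0.001], [0.994, 0.107, 0.001], [0.001, -0.001, -1.0]]
force: [-0.2, 0.7, -0.1]
opening: 0.448
grasp_force: 0.0
```

```bash
cat > fin.py <<'E'
from h import *; from rig import capture
for n in("top","scene"): cv2.imwrite(f"pics/f{n}.png",capture(n)[:,:,::-1])
a=np.radians(6.1);ex=np.array([np.cos(a),np.sin(a)]);ey=np.array([-ex[1],ex[0]]);c=np.array([465.1,-418])
for n,roi,z in(("top",(435,175,490,222),.081),("scene",(112,208,165,255),.081)):
    im=cv2.imread(f"pics/f{n}.png");hsv=cv2.cvtColor(im,cv2.COLOR_BGR2HSV);x0,y0,x1,y1=roi
    d=cv2.absdiff(im,cv2.imread(f"pics/{n}0.png")).max(2)
    for t in(120,150):
        M=np.zeros(d.shape,np.uint8);M[y0:y1,x0:x1]=((d>40)&(hsv[:,:,2]>t))[y0:y1,x0:x1]*255
        for q,r,p in rect(n,M,z): g=np.array(r[0])-c;print(n,t,q,np.round(r[1]),round(r[2],1),"mat",(g@ex).round(1),(g@ey).round(1))
    for nm,b in dict(top=dict(tin=(450,215,490,258),jar=(440,140,480,172),reel=(145,205,188,246),spool=(155,128,190,160)),scene=dict(tin=(100,185,145,230),jar=(115,262,160,305),reel=(410,150,445,182),spool=(450,195,488,232)))[n].items():
        print(n,nm,"diff",d[b[1]:b[3],b[0]:b[2]].mean().round(1),(d[b[1]:b[3],b[0]:b[2]]>60).mean().round(3))
E
python3 fin.py; python3 st.py 0 0 0 0; python3 off.py pics/fscene.png
```

```text
top tin diff 43.4 0.302
top jar diff 61.7 0.634
top reel diff 11.6 0.001
top spool diff 14.2 0.0
scene 120 [136. 238.] [109.  70.] 20.2 mat 32.4 14.2
scene 150 [129. 230.] [24. 68.] 5.9 mat -2.2 5.6
scene tin diff 9.2 0.053
scene jar diff 2.2 0.0
scene reel diff 33.4 0.28
scene spool diff 6.6 0.031
t 27.0833 p [ 445.3 -265.8  216.3] psi 6.25 tilt [ 0.0023 -0.0015] F [-0.5 -0.1 -0.5] open 0.455 gf 0.0 j [-43.  23.  98.   0.  60. -49.]
plate -115.5 -252.9
shift [ 2.081 -2.756  1.451] az 0.0174
[324. 241.] size [49. 32.] plate c [65.12987078  4.29569349] x 40.0 89.0 y -13.0 20.0
```

Request:
carry_out:
  deltas:
    - [[0.06,0,-0.05,0,0,0,0.1],[0.15,0,-0.1,0,0,0,0.1],[0.26,0,-0.15,0,0,0,0.1],[0.37,0,-0.2,0,0,0,0.1],[0.48,0,-0.2,0,0,0,0.1],[0.59,0,-0.2,0,0,0,0.1],[0.7,0,-0.2,0,0,0,0.1],[0.81,0,-0.2,0,0,0,0.1],[0.91,0,-0.2,0,0,0,0.1],[1,0,-0.2,0,0,0,0.1]]

```text
time_s: 27.92
position: [0.4296, -0.1178, 0.2466]
tcp_rot: [[-0.107, 0.994, -0.0], [0.994, 0.107, 0.0], [0.0, -0.0, -1.0]]
force: [-0.4, -0.6, -0.7]
opening: 0.443
grasp_force: 0.0
```

Request:
carry_out:
  deltas:
    - [[0.12,0,0,0,0,0,0.1],[0.24,0,0,0,0,0,0.1],[0.36,0,0,0,0,0,0.1],[0.48,0,0,0,0,0,0.1],[0.6,0,0,0,0,0,0.1],[0.72,0,0,0,0,0,0.1],[0.84,0,0,0,0,0,0.1],[0.95,0,0,0,0,0,0.1],[1,0,0,0,0,0,0.1],[1,0,0,0,0,0,0.1]]

```text
time_s: 28.75
position: [0.4135, 0.0308, 0.2465]
tcp_rot: [[-0.109, 0.994, -0.0], [0.994, 0.109, 0.0], [0.0, -0.0, -1.0]]
force: [-0.8, -0.0, 0.1]
opening: 0.452
grasp_force: 0.0
```

```bash
python3 fin.py
```

```text
top 120 [466. 198.] [21. 69.] 5.9 mat -5.5 4.4
top 150 [466. 198.] [19. 68.] 5.9 mat -5.5 4.4
top tin diff 6.7 0.0
top jar diff 6.3 0.0
top reel diff 7.1 0.001
top spool diff 8.2 0.0
scene 120 [143. 245.] [42. 59.] 5.8 mat 60.8 25.7
scene 120 [129. 231.] [70. 34.] 88.7 mat -0.2 4.6
scene 150 [129. 230.] [23. 68.] 6.4 mat -2.1 5.5
scene tin diff 7.7 0.053
scene jar diff 1.9 0.0
scene reel diff 32.2 0.278
scene spool diff 5.1 0.03
```

```bash
python3 st.py; python3 -c "
from rig import job
print(job.hand_in())"
```

```text
t 28.85 p [414.4  29.2 246.5] psi 6.18 tilt [-0.0007  0.0005] F [ 0.1 -0.6 -0.4] open 0.448 gf 0.0 j [-11.  12. 109.  -0.  59. -18.]
plate -117.9 43.7
the job is handed in; nothing more can be done
None
```

I handed the job in at 28.9 s: all four offcuts are in the tray and the scraper stands on the mat about 5 mm off the tin–jar midpoint (3 mm of that deliberate) and within about 1° of square; the tin, jar, reel and spool measured unmoved, and the held scraper bumped the fixed anvil once at about 18 N.

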